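# Hang a vial carrier on a gravity rail and send it down to the stop

## Robot

A 6-joint arm with a two-finger parallel gripper is mounted at the origin on a cart in front of the work surface, level with it; the furniture and walls round the work are solid. World frame = base frame: x ahead of the robot, y to its left, z up, the work surface at z = 0. Lengths are in m, angles in rad, forces in N, time in s.
With the tool pointing down it reaches from about 0.375 to 0.9 m from the base axis. Payload 3.1 kg.
Tool frame: the origin (TCP) lies on the centre line of the jaws, within the pads' length; the fingertips stand 11 mm ahead of it and the grasp point (between the pads) lies 8 mm behind it; z points along the fingers, y is the line along which they close (so a half turn about z gives the same grasp; the last joint's range is limited). The gripper opens to 85 mm and grips with 20 to 120 N. Pads are 22 mm wide; open, the fingers measure 114 mm over their backs; the gripper's body (76 mm by 85 mm) begins 54 mm behind the grasp point. The pads swing forward as they close: fully open they stand 13 mm farther back than shut.
Start: joints at [-1.282, 0.527, 1.433, -0, 1.181, -0.178], TCP at [0.282, -0.558, 0.242] pointing down, gripper open.
Joint ranges: [-3.08, 3.08], [-0.75, 2.2], [0.22, 2.44], [-1.43, 4.57], [0, 2.65], [-2.85, 2.85]. Speed limits (rad/s): [2.79, 2.79, 3.14, 3.14, 3.14, 3.14].

## Interface

Orientations are given as a unit quaternion [w, x, y, z].
In Python, from bench import ctrl gives the robot as it stands.
- The arm moves only by the tool carry_out, never from a script. Its argument "targets" is text: rows parted by semicolons, each of 7 numbers parted by spaces: the turn, a rotation vector about the tool's x, y, z in rad, then the shift along the tool's x, y, z in cm, then the closure, from 0 (fully open) to 1 (shut). A call has exactly 10 rows; each row shifts and turns the commanded pose from where the row before left it, along the tool's axes as they then stand; what a row does not reach is not made up. A row lasts 1/8 s, in which the tool goes at most 62.5 mm and 10.7 degrees, less where a joint would pass 70% of its speed; a pose out of reach is approached as far as the arm can. A call is refused whole if a number of a shift passes 6.25 or a number of a turn 0.188, either way. A call with a gripper value outside its range is refused whole. The fingers move at their own pace and stop on an object; the grip force is fixed at half the most. Time passes only in rows, so rows that do not move let the fingers close, or fill a call up. It gives the time, the measured TCP pose, the force, the opening and the grip force at its end, in the units of the state.
- ctrl.observe(): the state, without advancing time (a new reading comes with each control period).
- ctrl.grab_frame(name): name is "scene" or "top"; returns a dict with "frame" (480x640x3 uint8, red, green, blue), "intrinsics" (3x3 intrinsics, pixels), "pose" (4x4, takes a point from camera to world coordinates). Camera axes: x right, y down, z forward; pixel columns grow to the right and rows downward; lengths in m; the calibration is good to about 2 mm. A picture is of the moment at which its call begins. There is no depth.
- ctrl.close_job(): hands the job in; it is judged then, once.
The state is a dict: "time": time; "qpos": joint angles; "joint_velocities": joint speeds; "joint_efforts": joint torques, N m; "tool_pos": TCP position; "eef_rot": TCP orientation; "wrist_force": force on the tool from outside, world axes, zero at the start; "ft_torque": the same for the moment, N m; "finger_gap": finger opening in m; "grip_force": force on a finger pad.
Only numpy, scipy, OpenCV 4.12 (cv2) and the standard library are available. Lean on these libraries where they do the work, as an engineer would, in place of code of your own. Each camera call takes 0.05 s, during which the arm holds its last target. There are 200 camera calls.

## Task

Pick up the roller carrier with the amber vial by its blue grip and hang its two wheels on the sloped rail at the yellow loading mark: the rail's height is not known exactly, so feel for it and, still holding the carrier, let the rail bear a good part of its weight for a moment. Keep hold and run it downhill past the red spring gate until the gate shuts behind it, then let go soon, so that it rolls the rest of the way by itself and comes to rest against the end stop. Be gentle: never press hard on the rail or stand, and leave the other things where they are.

Things in the scene. Friction and masses are not known exactly. Their poses are not given: they have to be found in the camera images.
- stand: Fixed rail stand: grey base plate 80 (x) x 450 (y) x 10 mm, origin under its centre; x across the rail, away from the robot; y along the rail to its UPPER end. Columns at y = +-200 mm carry the rail in clamps: it is set 0 to 14 mm higher or lower than nominal, differently each time, and THAT HEIGHT IS NOT MEASURED. Rail's near side (-x) is clear.
- load_nominal (a point): Where the rail's top edge would be at its yellow loading mark (115 mm uphill of the rail's middle) were it clamped at nominal height; the true height is up to 14 mm off, x and y are true. Axes along the rail: y uphill, z square to it. The rail is a rigid flat bar on edge, 8 mm thick (x), 14 mm high, 410 mm long, in the stand's plane x = 0, falling 8 degrees to -y.
- stop_nominal (a point): Same (nominal height, rail axes) for the place on the rail's top edge 130 mm downhill of the rail's middle, 245 mm from the loading mark: here the carrier's middle comes to rest when it touches the rubber-faced end stop, an upright 22 mm wide, 36 mm high over the rail, 43 mm farther downhill.
- gate (a joint): Red spring arm 60 mm downhill of the loading mark, 22 to 30 mm over the rail's top edge, on a 9 mm post 34 mm behind the rail (bracket to +41 mm). 0 = shut; swings downhill to 1.4 rad. The bridge plate of a carrier pushes it aside (1 to 2 N); it shuts when the carrier's middle is 145 mm past the mark. Rolling weight alone does not open it; till it shuts its rubbing may hold a carrier.
- carrier_grip (a point): Middle of the blue grip, 14 (x) x 30 (y) x 46 mm high, of the roller carrier; 32 mm over the top of the bridge plate (x -27 to +12.5, y +-43 mm, 4 mm thick), 14 mm under the grip's top, 184 mm over the carrier's underside. x points to its open side, y along its rolling direction, z up. About 0.4 kg; it stands on its foot (52 x 64 mm) and rolls freely either way.
- carrier_seat (a point): Point midway between the carrier's two wheels at groove bottom, 60 mm straight below carrier_grip, 124 mm over the underside; lies on the rail's top edge when hung. Same axes. Wheels at y = +-26 mm under the bridge: groove 11 mm wide, 16 mm diameter; flanges 25 mm diameter, flared to 17 mm width. A free carrier rolls at 0.1 to 0.3 m/s.
- carrier_mouth (a point): Centre of the carrier's side opening, 94 mm over its underside, 30 mm below carrier_seat. Same axes. The carrier is a C-shaped hook: spine (x -27 to -22 mm, 60 mm wide) on one side, open to +x. The rail enters sideways between the vial's cap (68 mm over the underside) and the flanges (119.5 mm). The open side must face +x of the stand.
- timer_mid (a point): Middle of a white timer lying on the bench, 62 x 66 x 18 mm, loose, to be left alone; it and the carrier may have swapped places.
- petri_mid (a point): Middle of a clear petri dish, 64 mm diameter, 16 mm high, loose, to be left alone.
- tape: Roll of masking tape lying flat, 95 mm diameter, 19 mm high, loose, to be left alone; origin under its centre.

How it is judged:
On the way, in this order (a step that is already met when the one before it is completed fails the run):
1. held by the fingers, the carrier lets the rail bear part of its weight uphill of the gate, in line with the rail (contact force between carrier and stand above 1 N and contact force between the fingers and carrier above 1 N and y of carrier_seat in the frame of stand between 0.085 and 0.15 m and x of carrier_seat in the frame of stand between -0.005 and 0.005 m and z of carrier_seat in the frame of stand above 0.187 m and value of joint gate below 0.3 rad), for 0.3 s.
2. the carrier swings the gate open (value of joint gate above 0.8 rad and y of carrier_seat in the frame of stand above 0 m and x of carrier_seat in the frame of stand between -0.006 and 0.006 m), for 0.05 s.
3. with the gate shut behind it the carrier is let go and rolls by itself, well before the stop (contact force between the fingers and carrier below 0.05 N and value of joint gate below 0.15 rad and linear speed of carrier above 0.02 m/s and y of carrier_seat in the frame of stand between -0.11 and 0.02 m), for 0.03 s.
At the end, for the whole second after the job is handed in: The carrier hangs on the rail by its wheels, at rest against the end stop (within about 9 mm along the rail, 6 mm across), upright within 0.3 rad, the gate shut (y of carrier_seat in the frame of stand between -0.14 and -0.12 m and x of carrier_seat in the frame of stand between -0.006 and 0.006 m and z of carrier_seat in the frame of stand above 0.15 m and angle between carrier_seat's own z axis and vertical below 0.3 rad and linear speed of carrier below 0.02 m/s and contact force between carrier and stand above 1 N and value of joint gate below 0.15 rad); the robot touches nothing.
It fails at once if the carrier is pushed against the stand with more than 18 N (contact force between carrier and stand above 18 N).
It fails at once if the robot itself pushes on the stand with more than 10 N (contact force between any of the fingers, the arm and stand above 10 N).
It fails at once if the timer, the petri dish or the tape is shifted by more than 20 mm (distance of any of timer_mid, petri_mid, tape from where it was at the start of the episode above 0.02 m).
It also fails if it takes over 69 s, if anything falls off the work surface, if the arm or the gripper's body presses on something with over 40 N, if the wrist force passes 120 N, or if a joint passes its speed limit or range.

## Working session

There is one attempt and no reset: what is moved stays moved. The work goes in short steps, Python scripts to look and compute and a tool call to move; the robot and the scene stay as the last step left them, time stands still between calls to the robot, and variables do not carry over. Pictures are saved under pics/ and viewed, at most 10 in all, crops included, and the job is handed in when it is done.

Besides the shell and the picture viewer there is one more tool, called after "Call:" by a JSON object that holds its "fn" and its "kwargs". carry_out: Moves the arm, as the interface text tells. Its arguments: {"type":"object","properties":{"targets":{"type":"string"}},"required":["targets"]}

```bash
mkdir -p pics; ls
python3 - <<'E'
from bench import ctrl
import cv2,numpy as np
for n in("scene","top"):
    f=ctrl.grab_frame(n); cv2.imwrite(f"pics/{n}0.png",f["frame"][:,:,::-1]); np.savez(f"{n}.npz",K=f["intrinsics"],T=f["pose"]); print(n,f["intrinsics"].round(1).tolist(),f["pose"].round(3).tolist())
s=ctrl.observe(); print({k:np.round(v,3).tolist() for k,v in s.items()})
E
```

```text
pics
scene [[573.5, 0.0, 315.4], [0.0, 573.5, 235.3], [0.0, 0.0, 1.0]] [[-0.569, -0.423, 0.705, -0.335], [-0.822, 0.3, -0.484, 0.517], [-0.007, -0.855, -0.518, 0.789], [0.0, 0.0, 0.0, 1.0]]
top [[601.3, 0.0, 318.1], [0.0, 601.3, 244.2], [0.0, 0.0, 1.0]] [[-0.02, -0.996, 0.084, 0.415], [-1.0, 0.019, -0.009, -0.093], [0.007, -0.084, -0.996, 1.572], [0.0, 0.0, 0.0, 1.0]]
{'time': 0.1, 'qpos': [-1.282, 0.528, 1.434, 0.0, 1.181, -0.179], 'joint_velocities': [0.0, -0.001, -0.003, 0.001, 0.001, 0.0], 'joint_efforts': [0.001, -44.33, -17.859, -0.0, 0.004, -0.0], 'tool_pos': [0.282, -0.557, 0.241], 'eef_rot': [-0.001, 0.973, 0.232, -0.0], 'wrist_force': [0.369, -0.046, -0.261], 'ft_torque': [-0.001, 0.029, -0.017], 'grip_force': 0.0, 'finger_gap': 0.085}
```

View pics/scene0.png

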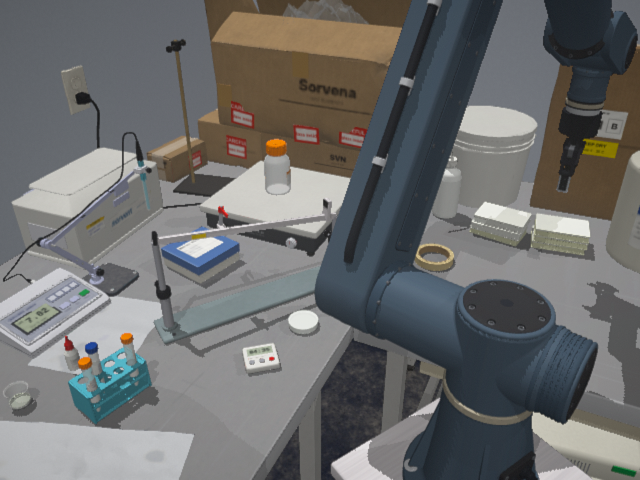

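View pics/top0.png

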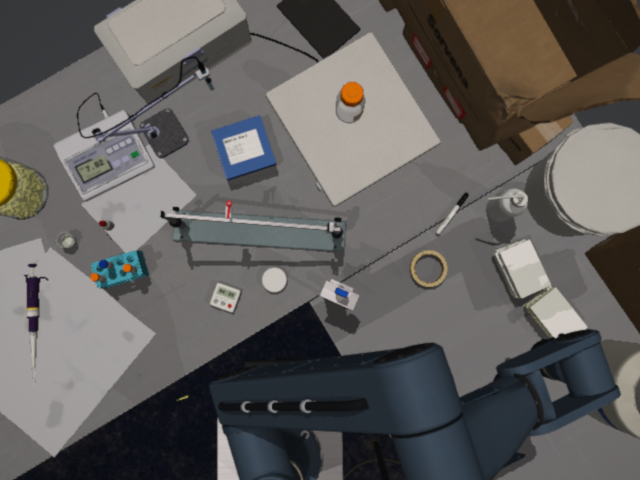

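Run:
```python
import cv2
i=cv2.imread("pics/top0.png")
cv2.imwrite("pics/c1.png",cv2.resize(i[190:320,155:365],(800,495),interpolation=cv2.INTER_CUBIC))
i=cv2.imread("pics/scene0.png")
cv2.imwrite("pics/c2.png",cv2.resize(i[190:350,145:345],(750,600),interpolation=cv2.INTER_CUBIC))
```

```text
(no output)
```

View pics/c1.png

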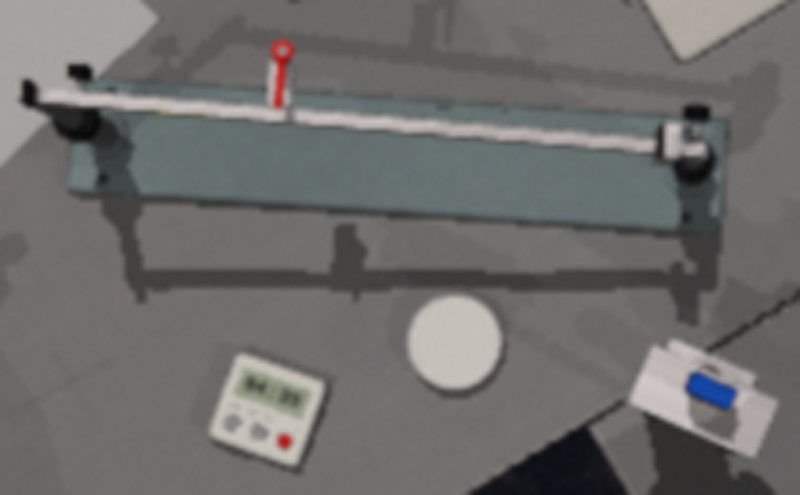

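View pics/c2.png

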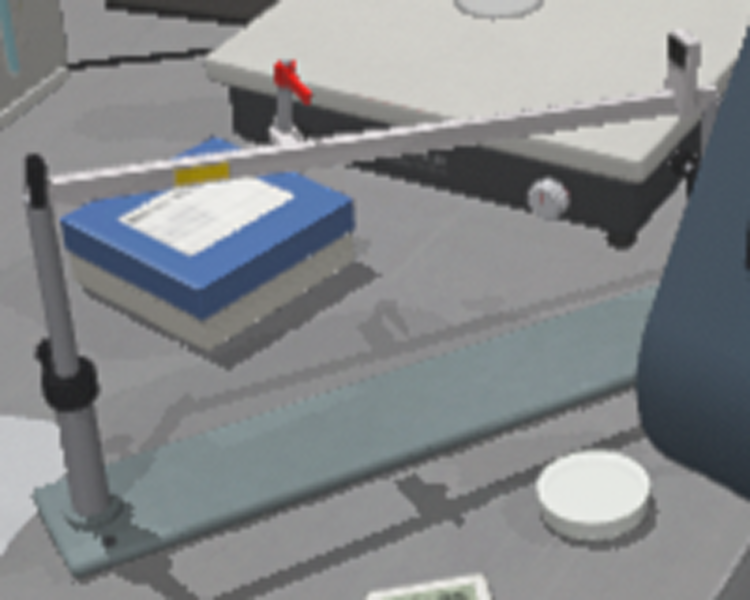

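```bash
cat > h.py <<'E'
import numpy as np,cv2
from scipy.optimize import least_squares
C={n:np.load(f"{n}.npz") for n in("scene","top")}
def ray(n,p):
    K,T=C[n]["K"],C[n]["T"]; d=T[:3,:3]@np.linalg.solve(K,[p[0],p[1],1.]); return T[:3,3],d
def atz(n,p,z):
    o,d=ray(n,p); return o+d*(z-o[2])/d[2]
def proj(n,X):
    K,T=C[n]["K"],C[n]["T"]; c=(np.atleast_2d(X)-T[:3,3])@T[:3,:3]; q=c@K.T; return q[:,:2]/q[:,2:]
def pose2(x,y,a,P):
    P=np.atleast_2d(P); c,s=np.cos(a),np.sin(a); return np.c_[x+c*P[:,0]-s*P[:,1],y+s*P[:,0]+c*P[:,1],P[:,2]]
E
python3 - <<'E'
from h import *
# stand corners
px=np.array([[173.4,240.7],[345.8,221.5],[344.5,250.9]]); M=np.array([[-.04,.225,.01],[.04,-.225,.01],[-.04,-.225,.01]])
r=least_squares(lambda v:(proj("top",pose2(*v,M))-px).ravel(),[.45,-.05,0]); print("stand",r.x,r.fun.round(2))
x,y,a=r.x
# rail heights from scene view: intersect rail plane
def on(p):
    o,d=ray("scene",p); n=np.array([np.cos(a),np.sin(a),0]); X=o+d*((np.array([x,y,0])-o)@n)/(d@n)
    q=X-[x,y,0]; return (q@n).round(4),(q@[-np.sin(a),np.cos(a),0]).round(4),X[2].round(4)
f=lambda u,v:(145+u/3.75,190+v/3.75)
for nm,c in dict(yelTL=(176,168),yelTR=(228,158),yelBL=(176,185),yelBR=(228,178),railL=(55,180),railTop5=(500,117),railTop6=(620,99)).items(): print(nm,on(f(*c)))
i=cv2.imread("pics/top0.png"); h=cv2.cvtColor(i,cv2.COLOR_BGR2HSV)
m=cv2.inRange(h,(105,130,80),(130,255,255)); m[:270]=0;m[320:]=0;m[:,:300]=0;m[:,380:]=0
c=max(cv2.findContours(m,0,1)[0],key=cv2.contourArea); print(cv2.minAreaRect(c),m.sum()/255)
cv2.imwrite("pics/c3.png",cv2.resize(i[270:320,310:370],(720,600),interpolation=cv2.INTER_CUBIC))
E
```

```text
stand [ 0.58399365  0.04432981 -0.08139991] [-1.12  0.04  0.79 -0.56  0.33  0.49]
yelTL (np.float64(-0.0), np.float64(0.1283), np.float64(0.2097))
yelTR (np.float64(0.0), np.float64(0.1), np.float64(0.2072))
yelBL (np.float64(-0.0), np.float64(0.1296), np.float64(0.1997))
yelBR (np.float64(0.0), np.float64(0.1013), np.float64(0.1952))
railL (np.float64(0.0), np.float64(0.1908), np.float64(0.2219))
railTop5 (np.float64(-0.0), np.float64(-0.0597), np.float64(0.1854))
railTop6 (np.float64(-0.0), np.float64(-0.1375), np.float64(0.1747))
((341.07757568359375, 292.3189697265625), (12.21150016784668, 5.514871120452881), 23.198591232299805) 68.0
```

View pics/c3.png

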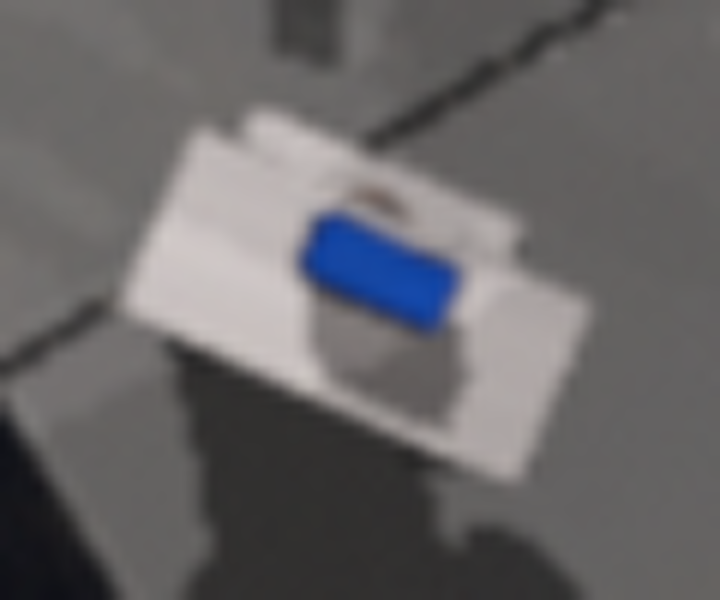

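Run:
```python
from h import *
i=cv2.imread("pics/top0.png"); g=i.astype(float)
# rail centre per column: redness channel (rail white, plate teal)
pts=[]
for u in list(range(182,222,2))+list(range(236,322,2)):
    v0=215.4+(u-170)*0.0835; vs=np.arange(int(v0)-5,int(v0)+7); w=g[vs,u,2]; w=np.clip(w-(w.min()+.5*(w.max()-w.min())),0,None); pts.append((u,(w*vs).sum()/w.sum()))
pts=np.array(pts); p=np.polyfit(pts[:,0],pts[:,1],1); res=np.polyval(p,pts[:,0])-pts[:,1]; print("rail line",p,res.std())
sc=np.array([[-.04,.225,.01],[.04,-.225,.01],[-.04,-.225,.01]]); spx=np.array([[173.4,240.7],[345.8,221.5],[344.5,250.9]])
zm=.2095
ym=np.array([145+202/3.75,190+163/3.75]) # yellow mark top, scene
def f(v):
    x,y,a,z=v
    s=np.linspace(-.15,.13,8); R=pose2(x,y,a,np.c_[0*s,s,z+(s-.114)*np.tan(np.radians(8))]); q=proj("top",R)
    e=[(proj("top",pose2(x,y,a,sc))-spx).ravel()*.6, (q[:,1]-np.polyval(p,q[:,0]))*1.5, (proj("scene",pose2(x,y,a,[[-.004,.114,z]]))-ym).ravel()]
    return np.concatenate(e)
r=least_squares(f,[.584,.044,-.08,.21]); print("stand",r.x.round(4),r.fun.round(2))
x,y,a,z=r.x
print("gate post px pred",proj("top",pose2(x,y,a,[[.034,.0545,z-.0083+.03]])), "seen",(155+282/3.81,190+50/3.81))
print("stop px pred",proj("top",pose2(x,y,a,[[0,-.1715,z-.04+.036]])),"seen",(155+672/3.81,190+141/3.81))
# carrier
cp=np.array([[200,128],[120,305],[593,310],[520,482]])/12+[310,270]
cm=np.array([[.0125,.043,.152],[-.027,.043,.152],[.0125,-.043,.152],[-.027,-.043,.152]])
gp=np.array([[341.3,292.4]]); gp2=np.array([[310+380/12-.5,270+268/12-.5]])
def fc(v): return np.concatenate([(proj("top",pose2(*v,cm))-(cp-.5)).ravel(),2*(proj("top",pose2(*v,[[0,0,.197]]))-gp2).ravel()])
r=least_squares(fc,[.4,-.13,-.4]); print("carrier",r.x.round(4),r.fun.round(2))
print("stand pt load world",pose2(x,y,a,[[0,.1139,z]]))
```

```text
rail line [8.20122568e-02 2.00951744e+02] 0.17909126856760027
stand [ 0.5856  0.0447 -0.0853  0.2097] [-0.77 -0.54  0.41 -0.5   0.06  0.12 -0.01  0.    0.02  0.03  0.04  0.06
  0.07  0.08  0.16 -0.07]
gate post px pred [[227.58489734 203.05513655]] seen (229.01574803149606, 203.1233595800525)
stop px pred [[326.72970518 225.95365926]] seen (331.37795275590554, 227.00787401574803)
carrier [ 0.42   -0.1564 -0.4416] [-0.24 -0.45 -0.42  0.14  0.37 -0.65 -0.34  0.42  0.3   0.26]
stand pt load world [[0.59530123 0.15816414 0.20972683]]
```

Call:
{"fn": "carry_out", "kwargs": {"targets": "0 0 -0.165 0 0 -1 0; 0 0 -0.165 0 0 -1 0; 0 0 -0.165 0 0 -1 0; 0 0 -0.165 0 0 0 0; 0 0 0 5 -0.8 0 0; 0 0 0 5 -0.8 0 0; 0 0 0 5 -0.8 0 0; 0 0 0 5 -0.8 0 0; 0 0 0 5 -0.8 0 0; 0 0 0 5 -0.7 0 0"}}

```text
time: 1.35
tool_pos: [0.368, -0.2648, 0.2721]
eef_rot: [-0.0, 0.845, 0.534, 0.0]
wrist_force: [0.3, -0.9, -1.0]
finger_gap: 0.0854
grip_force: 0.0
```

```bash
cat >> h.py <<'E'
from scipy.spatial.transform import Rotation as Rn
def state():
    from bench import ctrl
    s=ctrl.observe(); q=s["eef_rot"]; R=Rn.from_quat([q[1],q[2],q[3],q[0]]).as_matrix()
    return s,np.array(s["tool_pos"]),R
def to(p,yaw=None,tilt=0):
    s,x,R=state()
    print("t",round(s["time"],2),"pos",x.round(4),"F",np.round(s["wrist_force"],2),"gap",round(s["finger_gap"],4),"grip",round(s["grip_force"],1),"q6",np.round(s["qpos"][5],2))
    if yaw is not None:
        Y=np.array([np.cos(yaw),np.sin(yaw),0]);Z=np.array([0,0,-1.]);X=np.cross(Y,Z)
        W=np.c_[X,Y,Z]@Rn.from_rotvec([0,tilt,0]).as_matrix()
        print("turn (tool)",Rn.from_matrix(R.T@W).as_rotvec().round(4),"shift after turn cm",(W.T@(np.array(p)-x)*100).round(2))
    print("shift cm",(R.T@(np.array(p)-x)*100).round(2))
E
python3 -c "
from h import *
to([.42,-.1564,.178],-.4416)"
```

```text
t 1.35 pos [ 0.368  -0.2648  0.2721] F [ 0.33 -0.88 -0.97] gap 0.0854 grip 0.0 q6 -0.43
turn (tool) [-0.0004 -0.0004 -0.0019] shift after turn cm [12.03  0.06  9.41]
shift cm [12.02  0.05  9.41]
```

Call:
{"fn": "carry_out", "kwargs": {"targets": "0 0 0 4 0 0 0; 0 0 0 4 0 0 0; 0 0 0 3 0 0 0; 0 0 0 0 0 0 0; 0 0 0 0 0 0 0; 0 0 0 0 0 0 0; 0 0 0 0 0 0 0; 0 0 0 0 0 0 0; 0 0 0 0 0 0 0; 0 0 0 0 0 0 0"}}

```text
time: 2.6
tool_pos: [0.4151, -0.1673, 0.2723]
eef_rot: [0.0, 0.845, 0.534, -0.0]
wrist_force: [-0.2, 0.1, 0.1]
finger_gap: 0.0854
grip_force: 0.0
```

```bash
python3 -c "
from h import *
to([.42,-.1564,.178],-.4416)
from bench import ctrl
f=ctrl.grab_frame('top')['frame'][:,:,::-1]
cv2.imwrite('pics/t1.png',cv2.resize(f[240:340,280:400],(720,600),interpolation=cv2.INTER_CUBIC))"
```

```text
t 2.6 pos [ 0.4151 -0.1673  0.2723] F [-0.18  0.14  0.06] gap 0.0854 grip 0.0 q6 -0.19
turn (tool) [ 0.      0.     -0.0014] shift after turn cm [ 1.2  -0.02  9.43]
shift cm [ 1.2  -0.03  9.43]
```

View pics/t1.png

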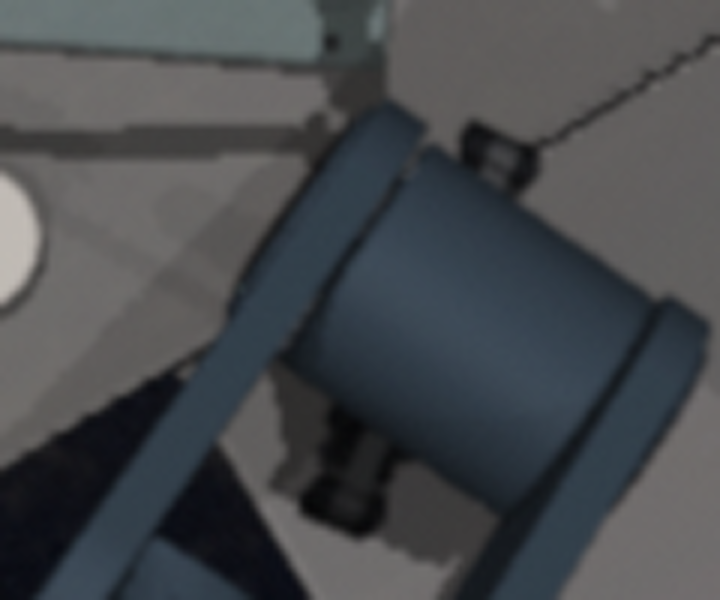

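The wrist hides the carrier from above; the two finger knuckles (crop 500,160 and 350,500) straddle the expected grip line. I'll go down and close.

Call:
{"fn": "carry_out", "kwargs": {"targets": "0 0 0 1.2 0 0 0; 0 0 0 0 0 2.5 0; 0 0 0 0 0 2.5 0; 0 0 0 0 0 2.5 0; 0 0 0 0 0 1.9 0; 0 0 0 0 0 0 0; 0 0 0 0 0 0 0.5; 0 0 0 0 0 0 0.7; 0 0 0 0 0 0 1; 0 0 0 0 0 0 1"}}

```text
time: 3.9
tool_pos: [0.4206, -0.1567, 0.1789]
eef_rot: [0.001, 0.845, 0.534, 0.0]
wrist_force: [3.4, -0.9, 4.9]
finger_gap: 0.0133
grip_force: 59.5
```

Call:
{"fn": "carry_out", "kwargs": {"targets": "0 0 0 0 0 0 1; 0 0 0 0 0 0 1; 0 0 0 0 0 0 1; 0 0 0 0 0 0 1; 0 0 0 0 0 0 1; 0 0 0 0 0 0 1; 0 0 0 0 0 0 1; 0 0 0 0 0 0 1; 0 0 0 0 0 0 1; 0 0 0 0 0 0 1"}}

```text
time: 5.15
tool_pos: [0.4209, -0.1569, 0.1788]
eef_rot: [0.001, 0.845, 0.534, 0.0]
wrist_force: [1.1, 0.0, 5.8]
finger_gap: 0.0133
grip_force: 59.8
```

```bash
python3 -c "
from h import *
to([.42,-.1564,.178],-.4416)"
```

```text
t 5.15 pos [ 0.4209 -0.1569  0.1788] F [1.11 0.02 5.77] gap 0.0133 grip 59.8 q6 -0.16
turn (tool) [ 0.0018  0.0002 -0.0016] shift after turn cm [ 0.   -0.1   0.08]
shift cm [ 0.   -0.1   0.08]
```

Call:
{"fn": "carry_out", "kwargs": {"targets": "0 0 0 0 0 -1 1; 0 0 0 0 0 -2 1; 0 0 0 0 0 -3 1; 0 0 0 0 0 -3 1; 0 0 0 0 0 -2 1; 0 0 0 0 0 0 1; 0 0 -0.12 0 0 0 1; 0 0 -0.12 0 0 0 1; 0 0 -0.116 0 0 0 1; 0 0 0 0 0 0 1"}}

```text
time: 6.4
tool_pos: [0.4192, -0.1557, 0.2869]
eef_rot: [-0.002, 0.738, 0.675, -0.0]
wrist_force: [0.2, 0.7, -3.7]
finger_gap: 0.0126
grip_force: 58.8
```

```bash
cat >> h.py <<'E'
SX,SY,SA,ZR=.5856,.0447,-.0853,.2097
def seat_to(sx,sy,dz,tilt):
    "TCP target for seat at stand sx, sy, dz over estimated rail top"
    Y=np.array([np.cos(SA),np.sin(SA),0]);Z=np.array([0,0,-1.]);X=np.cross(Y,Z)
    W=np.c_[X,Y,Z]@Rn.from_rotvec([0,tilt,0]).as_matrix()
    P=pose2(SX,SY,SA,[[sx,sy,ZR+(sy-.114)*np.tan(np.radians(8))+dz]])[0]
    to(P-.0548*W[:,2],SA,tilt)
    s,x,R=state(); q=x+.0548*R[:,2]-[SX,SY,0]; c,n=np.cos(SA),np.sin(SA)
    print("seat now stand",np.round([c*q[0]+n*q[1],-n*q[0]+c*q[1],q[2]],4))
E
python3 -c "
from h import *
seat_to(-.1,.114,.023,np.radians(8))"
```

```text
t 6.4 pos [ 0.4192 -0.1557  0.2869] F [ 0.25  0.67 -3.74] gap 0.0126 grip 58.8 q6 -0.52
turn (tool) [-0.0031  0.1377 -0.0033] shift after turn cm [31.71  4.87  4.45]
shift cm [3.204e+01 4.770e+00 3.000e-02]
seat now stand [-0.1489 -0.2137  0.2321]
```

Call:
{"fn": "carry_out", "kwargs": {"targets": "0 0.138 0 0 0 0 1; 0 0 0 2 0.6 0.3 1; 0 0 0 4 0.6 0.6 1; 0 0 0 4 0.6 0.6 1; 0 0 0 4 0.6 0.6 1; 0 0 0 4 0.6 0.6 1; 0 0 0 4 0.6 0.6 1; 0 0 0 4 0.6 0.6 1; 0 0 0 4 0.6 0.5 1; 0 0 0 1.7 0 0 1"}}

```text
time: 7.65
tool_pos: [0.4953, 0.16, 0.2873]
eef_rot: [-0.047, 0.735, 0.674, 0.05]
wrist_force: [-0.5, -1.3, -3.7]
finger_gap: 0.0131
grip_force: 58.7
```

Call:
{"fn": "carry_out", "kwargs": {"targets": "0 0 0 0 0 0 1; 0 0 0 0 0 0 1; 0 0 0 0 0 0 1; 0 0 0 0 0 0 1; 0 0 0 0 0 0 1; 0 0 0 0 0 0 1; 0 0 0 0 0 0 1; 0 0 0 0 0 0 1; 0 0 0 0 0 0 1; 0 0 0 0 0 0 1"}}

```text
time: 8.9
tool_pos: [0.4959, 0.1583, 0.2883]
eef_rot: [-0.047, 0.735, 0.674, 0.051]
wrist_force: [-0.3, 0.5, -3.1]
finger_gap: 0.013
grip_force: 58.7
```

```bash
python3 -c "
from h import *
seat_to(0,.114,.023,np.radians(8))
from bench import ctrl
f=ctrl.grab_frame('top')['frame'][:,:,::-1]
cv2.imwrite('pics/t2.png',cv2.resize(f[170:290,150:310],(800,600),interpolation=cv2.INTER_CUBIC))
f=ctrl.grab_frame('scene')['frame'][:,:,::-1]
cv2.imwrite('pics/s2.png',cv2.resize(f[140:320,130:370],(800,600),interpolation=cv2.INTER_CUBIC))"
```

```text
t 8.9 pos [0.4959 0.1583 0.2883] F [-0.27  0.54 -3.07] gap 0.013 grip 58.7 q6 0.04
turn (tool) [ 0.0002  0.0016 -0.0016] shift after turn cm [0.06 9.91 0.15]
shift cm [0.08 9.91 0.15]
seat now stand [-0.099   0.1131  0.2341]
```

View pics/s2.png

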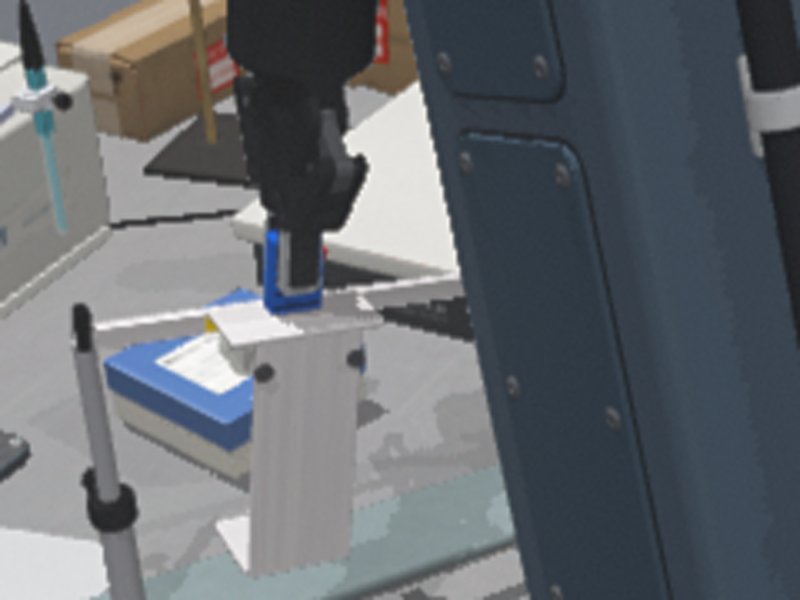

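The carrier hangs level with the rail slope, its spine toward the camera (crop 300,450) and the yellow mark just behind the bridge (210,322). Now sideways onto the rail line.

Call:
{"fn": "carry_out", "kwargs": {"targets": "0 0 0 0 1 0 1; 0 0 0 0 1.5 0 1; 0 0 0 0 1.5 0 1; 0 0 0 0 1.5 0 1; 0 0 0 0 1.5 0 1; 0 0 0 0 1.5 0 1; 0 0 0 0 1.0 0 1; 0 0 0 0 0.4 0 1; 0 0 0 0 0 0 1; 0 0 0 0 0 0 1"}}

```text
time: 10.25
tool_pos: [0.5939, 0.1498, 0.2883]
eef_rot: [-0.047, 0.735, 0.674, 0.051]
wrist_force: [-0.2, -0.2, -3.1]
finger_gap: 0.0133
grip_force: 58.8
```

Call:
{"fn": "carry_out", "kwargs": {"targets": "0 0 0 0 0 0 1; 0 0 0 0 0 0.5 1; 0 0 0 0 0 0.3 1; 0 0 0 0 0 0 1; 0 0 0 0 0 0 1; 0 0 0 0 0 0 1; 0 0 0 0 0 0 1; 0 0 0 0 0 0 1; 0 0 0 0 0 0 1; 0 0 0 0 0 0 1"}}

```text
time: 11.5
tool_pos: [0.5946, 0.1508, 0.2804]
eef_rot: [-0.047, 0.735, 0.674, 0.051]
wrist_force: [-0.5, 0.8, -4.1]
finger_gap: 0.0132
grip_force: 58.7
```

```bash
python3 -c "
from h import *
seat_to(0,.114,.0,np.radians(8))
from bench import ctrl
f=ctrl.grab_frame('top')['frame'][:,:,::-1]
cv2.imwrite('pics/t3.png',cv2.resize(f[170:290,150:310],(800,600),interpolation=cv2.INTER_CUBIC))
f=ctrl.grab_frame('scene')['frame'][:,:,::-1]
cv2.imwrite('pics/s3.png',cv2.resize(f[150:300,130:330],(800,600),interpolation=cv2.INTER_CUBIC))"
```

```text
t 11.5 pos [0.5946 0.1508 0.2804] F [-0.5   0.78 -4.06] gap 0.0132 grip 58.7 q6 0.04
turn (tool) [ 0.0003  0.0016 -0.0017] shift after turn cm [-0.24  0.    1.63]
shift cm [-0.23  0.    1.63]
seat now stand [-0.      0.114   0.2262]
```

View pics/s3.png

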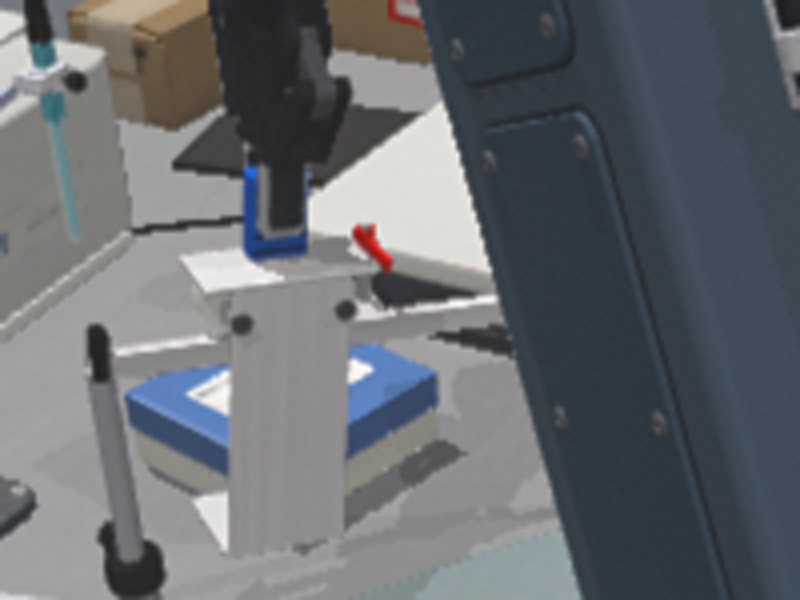

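Call:
{"fn": "carry_out", "kwargs": {"targets": "0 0 0 0 0 0.4 1; 0 0 0 0 0 0.4 1; 0 0 0 0 0 0.2 1; 0 0 0 0 0 0 1; 0 0 0 0 0 0 1; 0 0 0 0 0 0 1; 0 0 0 0 0 0 1; 0 0 0 0 0 0 1; 0 0 0 0 0 0 1; 0 0 0 0 0 0 1"}}

```text
time: 12.85
tool_pos: [0.5948, 0.1521, 0.2705]
eef_rot: [-0.047, 0.735, 0.674, 0.051]
wrist_force: [-0.3, -0.7, -3.6]
finger_gap: 0.0132
grip_force: 58.7
```

Call:
{"fn": "carry_out", "kwargs": {"targets": "0 0 0 0 0 0.1 1; 0 0 0 0 0 0.1 1; 0 0 0 0 0 0.1 1; 0 0 0 0 0 0 1; 0 0 0 0 0 0 1; 0 0 0 0 0 0 1; 0 0 0 0 0 0 1; 0 0 0 0 0 0 1; 0 0 0 0 0 0 1; 0 0 0 0 0 0 1"}}

```text
time: 14.1
tool_pos: [0.5948, 0.1526, 0.2676]
eef_rot: [-0.047, 0.735, 0.674, 0.051]
wrist_force: [-0.4, -0.0, -2.6]
finger_gap: 0.0132
grip_force: 59.1
```

```bash
python3 -c "
from h import *
from bench import ctrl
seat_to(0,.114,.0,np.radians(8)); print(ctrl.observe()['ft_torque'])"
```

```text
t 14.1 pos [0.5948 0.1526 0.2676] F [-0.41 -0.03 -2.64] gap 0.0132 grip 59.1 q6 0.04
turn (tool) [ 0.0002  0.0016 -0.0016] shift after turn cm [-0.23  0.01  0.33]
shift cm [-0.23  0.01  0.33]
seat now stand [-0.      0.1158  0.2133]
[-0.10002327  0.1002885   0.06268136]
```

Call:
{"fn": "carry_out", "kwargs": {"targets": "0 0 0 0 0 0.05 1; 0 0 0 0 0 0 1; 0 0 0 0 0 0 1; 0 0 0 0 0 0 1; 0 0 0 0 0 0 1; 0 0 0 0 0 0 1; 0 0 0 0 0 0 1; 0 0 0 0 0 0 1; 0 0 0 0 0 0 1; 0 0 0 0 0 0 1"}}

```text
time: 15.35
tool_pos: [0.5949, 0.1526, 0.2674]
eef_rot: [-0.046, 0.735, 0.674, 0.051]
wrist_force: [-2.9, -1.1, 5.3]
finger_gap: 0.0131
grip_force: 60.1
```

```bash
python3 -c "
from h import *
from bench import ctrl
seat_to(0,.114,.0,np.radians(8)); print(ctrl.observe()['ft_torque'])"
```

```text
t 15.35 pos [0.5949 0.1526 0.2674] F [-2.88 -1.13  5.29] gap 0.0131 grip 60.1 q6 0.04
turn (tool) [ 0.0006  0.0016 -0.0016] shift after turn cm [-0.24 -0.    0.31]
shift cm [-0.23 -0.    0.31]
seat now stand [1.000e-04 1.158e-01 2.131e-01]
[-0.17073092  0.50351953  0.10875464]
```

```bash
python3 -c "
from h import *
t=np.radians(8); c,s=np.cos(t),np.sin(t)
P=[[-.0275,.114+yy*c-.008*s,.2262+yy*s+.008*c] for yy in(.026,-.026)]
print(proj('scene',pose2(SX,SY,SA,P)), 'seen',[190.5-.5,231-.5],[216.25-.5,227.25-.5])
B=[[-.027,.114+yy*c-.028*s,.2262+yy*s+.028*c] for yy in(.043,-.043)]
print('bridge top near corners',proj('scene',pose2(SX,SY,SA,B)),'seen',(130+213/4-.5,150+292/4-.5))
from bench import ctrl
f=ctrl.grab_frame('scene')['frame'][:,:,::-1]
cv2.imwrite('pics/s4.png',cv2.resize(f[180:260,150:250],(750,600),interpolation=cv2.INTER_CUBIC))"
```

```text
[[189.22389776 229.62552001]
 [215.25151481 225.96446582]] seen [190.0, 230.5] [215.75, 226.75]
bridge top near corners [[180.43577793 221.20413532]
 [223.83044707 215.46711152]] seen (182.75, 222.5)
```

View pics/s4.png

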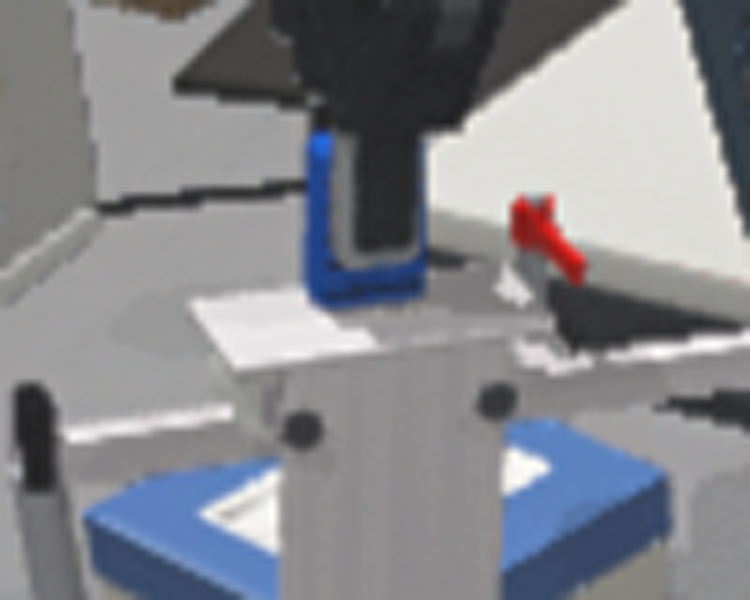

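Call:
{"fn": "carry_out", "kwargs": {"targets": "0 0 0 0 0 -0.02 1; 0 0 0 0 -0.1 0 1; 0 0 0 0 0 0 1; 0 0 0 0 0 0 1; 0 0 0 0 0 0 1; 0 0 0 0 0 0 1; 0 0 0 0 0 0 1; 0 0 0 0 0 0 1; 0 0 0 0 0 0 1; 0 0 0 0 0 0 1"}}

```text
time: 16.65
tool_pos: [0.5944, 0.1526, 0.2674]
eef_rot: [-0.046, 0.735, 0.674, 0.051]
wrist_force: [2.9, -0.4, 2.4]
finger_gap: 0.0134
grip_force: 59.6
```

```bash
python3 -c "
from h import *
from bench import ctrl
seat_to(0,.114,.0,np.radians(8)); print(ctrl.observe()['ft_torque'])"
```

```text
t 16.65 pos [0.5944 0.1526 0.2674] F [ 2.88 -0.39  2.44] gap 0.0134 grip 59.6 q6 0.04
turn (tool) [ 0.0018  0.0015 -0.0017] shift after turn cm [-0.24  0.04  0.32]
shift cm [-0.24  0.04  0.32]
seat now stand [-0.0003  0.1158  0.2132]
[-0.15295942 -0.72627424 -0.1527529 ]
```

Call:
{"fn": "carry_out", "kwargs": {"targets": "0 0 0 0 0 -0.05 1; 0 0 0 0 0.05 -0.03 1; 0 0.0015 0 0 0 0 1; 0 0 0 -0.5 0 0 1; 0 0 0 -1 0 0 1; 0 0 0 -1 0 0 1; 0 0 0 -1 0 0 1; 0 0 0 -0.5 0 0 1; 0 0 0 0 0 0 1; 0 0 0 0 0 0 1"}}

```text
time: 17.9
tool_pos: [0.5905, 0.1127, 0.2622]
eef_rot: [-0.047, 0.735, 0.674, 0.051]
wrist_force: [2.8, -0.4, -2.6]
finger_gap: 0.0131
grip_force: 58.7
```

```bash
python3 -c "
from h import *
seat_to(0,-.036,.0035,np.radians(8))"
```

```text
t 17.9 pos [0.5905 0.1127 0.2622] F [ 2.84 -0.43 -2.55] gap 0.0131 grip 58.7 q6 -0.03
turn (tool) [-0.0008  0.0008 -0.0018] shift after turn cm [-1.13e+01  1.00e-01  1.00e-02]
shift cm [-11.3    0.12   0.02]
seat now stand [-0.001   0.0758  0.208 ]
```

Call:
{"fn": "carry_out", "kwargs": {"targets": "0 0 0 0 0.1 0 1; 0 0 0 0 0 0 1; 0 0 0 0 0 0 1; 0 0 0 -0.5 0 0 1; 0 0 0 -1 0 0 1; 0 0 0 -1 0 0 1; 0 0 0 -0.5 0 0 1; 0 0 0 0 0 0 1; 0 0 0 0 0 0 1; 0 0 0 0 0 0 1"}}

```text
time: 19.15
tool_pos: [0.5886, 0.0833, 0.258]
eef_rot: [-0.048, 0.735, 0.674, 0.051]
wrist_force: [-3.2, -0.5, -3.9]
finger_gap: 0.0133
grip_force: 58.9
```

```bash
python3 -c "
from h import *
seat_to(0,-.036,.0035,np.radians(8))"
```

```text
t 19.15 pos [0.5886 0.0833 0.258 ] F [-3.21 -0.53 -3.92] gap 0.0133 grip 58.9 q6 -0.09
turn (tool) [-0.0015  0.0006 -0.0016] shift after turn cm [-8.32  0.03  0.01]
shift cm [-8.32  0.05  0.01]
seat now stand [-0.0004  0.0463  0.2038]
```

Call:
{"fn": "carry_out", "kwargs": {"targets": "0 0 0 0 -0.03 0 1; 0 0 0 -0.5 0 0 1; 0 0 0 -1 0 0 1; 0 0 0 -1 0 0 1; 0 0 0 -1 0 0 1; 0 0 0 -0.5 0 0 1; 0 0 0 0 0 0 1; 0 0 0 0 0 0 1; 0 0 0 0 0 0 1; 0 0 0 0 0 0 1"}}

```text
time: 20.4
tool_pos: [0.5851, 0.0441, 0.2525]
eef_rot: [-0.047, 0.735, 0.674, 0.051]
wrist_force: [-3.7, -1.0, -2.8]
finger_gap: 0.0131
grip_force: 59.0
```

```bash
python3 -c "
from h import *
seat_to(0,-.036,.0035,np.radians(8))"
```

```text
t 20.4 pos [0.5851 0.0441 0.2525] F [-3.74 -0.98 -2.79] gap 0.0131 grip 59.0 q6 -0.16
turn (tool) [-0.0008  0.0004 -0.0013] shift after turn cm [-4.34  0.05  0.01]
shift cm [-4.34  0.05  0.01]
seat now stand [-0.0005  0.0069  0.1983]
```

Call:
{"fn": "carry_out", "kwargs": {"targets": "0 0 0 0 -0.05 0 1; 0 0 0 -0.5 0 0 1; 0 0 0 -1 0 0 1; 0 0 0 -1 0 0 1; 0 0 0 -1 0 0 1; 0 0 0 -0.9 0 0 1; 0 0 0 0 0 0 1; 0 0 0 0 0 0 1; 0 0 0 0 0 0 1; 0 0 0 0 0 0 1"}}

```text
time: 21.65
tool_pos: [0.5813, 0.0009, 0.2467]
eef_rot: [-0.047, 0.735, 0.674, 0.051]
wrist_force: [-0.1, 0.6, -3.2]
finger_gap: 0.0132
grip_force: 58.9
```

```bash
python3 -c "
from h import *
seat_to(0,-.036,.0035,np.radians(8))
from bench import ctrl
def red(i):
    h=cv2.cvtColor(i,cv2.COLOR_BGR2HSV); m=cv2.inRange(h,(0,150,90),(6,255,255))|cv2.inRange(h,(174,150,90),(180,255,255))
    m[:185]=0;m[235:]=0;m[:,:180]=0;m[:,250:]=0; y,x=np.nonzero(m); return len(x),x.mean(),y.mean(),x.min(),x.max(),y.min(),y.max()
print(red(cv2.imread('pics/top0.png')));print(red(np.ascontiguousarray(ctrl.grab_frame('top')['frame'][:,:,::-1])))
def reds(i):
    h=cv2.cvtColor(i,cv2.COLOR_BGR2HSV); m=cv2.inRange(h,(0,150,90),(6,255,255))|cv2.inRange(h,(174,150,90),(180,255,255))
    m[:195]=0;m[225:]=0;m[:,:205]=0;m[:,260:]=0; y,x=np.nonzero(m); return len(x),x.min(),x.max(),y.min(),y.max()
print(reds(cv2.imread('pics/scene0.png')));print(reds(np.ascontiguousarray(ctrl.grab_frame('scene')['frame'][:,:,::-1])))
"
```

```text
t 21.65 pos [0.5813 0.0009 0.2467] F [-0.12  0.58 -3.23] gap 0.0132 grip 58.9 q6 -0.24
turn (tool) [ 0.0004  0.0001 -0.0011] shift after turn cm [0.03 0.06 0.04]
shift cm [0.03 0.06 0.04]
seat now stand [-0.0006 -0.0364  0.1924]
(37, np.float64(228.3783783783784), np.float64(207.48648648648648), np.int64(226), np.int64(231), np.int64(201), np.int64(217))
(37, np.float64(228.3783783783784), np.float64(207.48648648648648), np.int64(226), np.int64(231), np.int64(201), np.int64(217))
(44, np.int64(218), np.int64(227), np.int64(207), np.int64(217))
(45, np.int64(218), np.int64(227), np.int64(207), np.int64(217))
```

Call:
{"fn": "carry_out", "kwargs": {"targets": "0 0 0 0 0.03 0.05 1; 0 0 0 0 0 0.03 1; 0 0 0 0 0 0 1; 0 0 0 0 0 0 1; 0 0 0 0 0 0 1; 0 0 0 0 0 0 1; 0 0 0 0 0 0 1; 0 0 0 0 0 0 1; 0 0 0 0 0 0 1; 0 0 0 0 0 0 1"}}

```text
time: 23.0
tool_pos: [0.5816, 0.0006, 0.246]
eef_rot: [-0.047, 0.735, 0.674, 0.051]
wrist_force: [-1.7, -1.0, 1.8]
finger_gap: 0.0132
grip_force: 59.7
```

Call:
{"fn": "carry_out", "kwargs": {"targets": "0 0 0 0 0 0 0; 0 0 0 0 0 0 0; 0 0 0 0 0 0 0; 0 0 0 0 0 0 0; 0 0 0 0 0 0 0; 0 0 0 0 0 0 0; 0 0 0 0 0 0 0; 0 0 0 0 0 0 0; 0 0 0 0 0 0 0; 0 0 0 0 0 0 0"}}

```text
time: 24.25
tool_pos: [0.5815, 0.0006, 0.2459]
eef_rot: [-0.047, 0.735, 0.674, 0.051]
wrist_force: [0.6, -0.2, 0.2]
finger_gap: 0.0856
grip_force: 0.0
```

Call:
{"fn": "carry_out", "kwargs": {"targets": "0 0 0 0 0 -1 0; 0 0 0 0 0 -2 0; 0 0 0 0 0 -3 0; 0 0 0 0 0 -3 0; 0 0 0 0 0 -3 0; 0 0 0 0 -3 0 0; 0 0 0 0 -4 0 0; 0 0 0 0 -4 0 0; 0 0 0 0 0 0 0; 0 0 0 0 0 0 0"}}

```text
time: 25.5
tool_pos: [0.4714, -0.0068, 0.3656]
eef_rot: [-0.046, 0.735, 0.674, 0.052]
wrist_force: [-0.3, -1.2, 0.6]
finger_gap: 0.0853
grip_force: 0.0
```

```bash
python3 -c "
from h import *
from bench import ctrl
a=ctrl.grab_frame('scene')['frame'][:,:,::-1]; b=ctrl.grab_frame('top')['frame'][:,:,::-1]
cv2.imwrite('pics/e.png',np.vstack([cv2.resize(a[150:300,140:400],(520,300)),cv2.resize(b[180:330,130:390],(520,300))]))"
```

```text
(no output)
```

View pics/e.png

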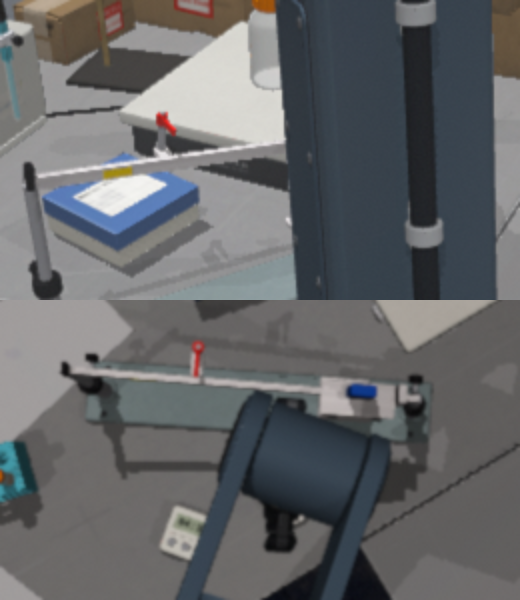

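The carrier (blue grip at crop 362,391) sits right against the stop, gate red arm (197,360) shut. I'll check its position numerically and that it has settled.

Call:
{"fn": "carry_out", "kwargs": {"targets": "0 0 0 0 0 0 0; 0 0 0 0 0 0 0; 0 0 0 0 0 0 0; 0 0 0 0 0 0 0; 0 0 0 0 0 0 0; 0 0 0 0 0 0 0; 0 0 0 0 0 0 0; 0 0 0 0 0 0 0; 0 0 0 0 0 0 0; 0 0 0 0 0 0 0"}}

```text
time: 26.85
tool_pos: [0.4705, -0.0064, 0.3647]
eef_rot: [-0.047, 0.735, 0.674, 0.051]
wrist_force: [0.0, 0.0, -0.0]
finger_gap: 0.0856
grip_force: 0.0
```

```bash
python3 -c "
from h import *
from bench import ctrl
def blue(i):
    h=cv2.cvtColor(np.ascontiguousarray(i),cv2.COLOR_BGR2HSV); m=cv2.inRange(h,(105,130,80),(130,255,255)); m[:205]=0;m[240:]=0;m[:,:280]=0;m[:,345:]=0
    c=max(cv2.findContours(m,0,1)[0],key=cv2.contourArea); return cv2.minAreaRect(c)
b=ctrl.grab_frame('top')['frame'][:,:,::-1]
r=blue(b); print(r)
z=.2128-.244*.1405+.074
X=atz('top',r[0],z)-[SX,SY,0]; c,n=np.cos(SA),np.sin(SA); q=[c*X[0]+n*X[1],-n*X[0]+c*X[1]]; print('grip top stand',q,'seat y ~',q[1]+.074*np.sin(np.radians(8)))"
```

```text
((311.0077209472656, 224.93849182128906), (12.403472900390625, 5.333493232727051), 7.125016689300537)
grip top stand [np.float64(-0.005452719110902256), np.float64(-0.13607241575200804)] seat y ~ -0.1257736062809632
```

```bash
python3 -c "
from bench import ctrl
print(ctrl.close_job())"
```

```text
the job is handed in; nothing more can be done
None
```

The job is handed in at about 27 s, but no verdict came back: the rail took part of the carrier's weight at the yellow mark, the gate shut behind it, and once let go it rolled to rest by the end stop (seat about 126 mm downhill of the stand's middle).

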